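# Open the spectrophotometer's sample arm to 60 mm and hold it for loading

### The arm

A 6-joint arm with a two-finger parallel gripper is mounted at the origin on the work surface. World frame = base frame: x ahead of the robot, y to its left, z up, the work surface at z = 0. Lengths are in mm, angles in rad, forces in N, time in s.
With the tool pointing down it reaches from about 350 to 975 mm from the base axis. Payload 7.1 kg.
Tool frame: the origin (TCP) lies midway between the tips of the shut fingers; the grasp point (between the pads) lies 19 mm behind it; z points along the fingers, y is the line along which they close (so a half turn about z gives the same grasp; the last joint's range is limited). The gripper opens to 88 mm and grips with 3 to 60 N. Pads are 20 mm wide; open, the fingers measure 115 mm over their backs; the gripper's body (75 mm by 178 mm) begins 61 mm behind the grasp point.
Start: joints at [-1.193, 0.423, 1.63, -0, 1.089, -0.019], TCP at [241.559, -576.415, 222.675] pointing down, gripper open.
Joint ranges: [-3, 3], [-0.9, 2.11], [0.09, 2.58], [-1.31, 4.45], [0.11, 2.69], [-2.54, 2.54]. Speed limits (rad/s): [2.39, 2.39, 3.01, 3.14, 3.14, 3.14].

### API

Orientations are given as a rotation vector (axis times angle).
In Python, from workcell import ctrl gives the robot as it stands.
- The arm moves only by the shell command python3 -m inch 'ROWS' [OPENING]. ROWS is JSON, a list of rows, each an object with "xyz": the shift along the tool's x, y, z in mm, a list of three; "rot": the turn, a rotation vector about the tool's x, y, z in rad, a list of three. In form: [{"xyz": [dx, dy, dz], "rot": [ax, ay, az]}, ...]. A call has 1 to 12 rows; each row is the pose to reach, as a shift and turn from the pose commanded when the call began, along the tool's axes at that moment; what a row does not reach only later rows make up. A row lasts 1/12 s, in which the tool goes at most 41.7 mm and 7.16 degrees, less where a joint would pass 70% of its speed; a pose out of reach is approached as far as the arm can. A call with a gripper value outside its range is refused whole. OPENING is the closure in counts, from 0 (fully open) to 255 (shut), set as the call begins (- or left out, the last holds). The fingers move at their own pace and stop on an object; the grip force is fixed at half the most. Time passes only in rows, so rows that repeat a pose let the fingers close. It gives the time, the measured TCP pose, the force, the opening and the grip force at its end, in the units of the state.
- ctrl.get_obs(): the state, without advancing time (a new reading comes with each control period).
- ctrl.get_image(name): name is "scene" or "top"; returns the picture (384x512x3 uint8, red, green, blue); there is no depth.
- ctrl.camera_model(name): a dict with "fx", "fy", "cx", "cy" (pixels), "position" and "attitude" of the camera in the world. Camera axes: x right, y up, looking along -z (the intrinsics and any distortion apply to the point x, -y, -z); pixel columns grow to the right and rows downward; lengths in mm; the calibration is good to about 2 mm. A picture is of the moment at which its call begins. camera_model takes no time and is no camera call.
- ctrl.close_job(): hands the job in; it is judged then, once.
The state is a dict: "t": time; "qpos": joint angles; "qvel": joint speeds; "joint_torque": joint torques, N m; "ee_pos": TCP position; "orientation": TCP orientation; "ft_force": force on the tool from outside, world axes, zero at the start; "moment": the same for the moment, N m; "width": finger opening in mm; "grasp_force": force on a finger pad.
Only numpy, scipy, OpenCV 4.12 (cv2) and the standard library are available. Lean on these libraries where they do the work, as an engineer would, in place of code of your own. Each camera call takes 0.05 s, during which the arm holds its last target. There are 200 camera calls.

### The job

Open the spectrophotometer's sample arm for me: push the lock button on its guide sleeve down until the arm springs free, then take hold of the arm, which has an upright grip, and draw it out to the 60 mm line of its scale (lines every 10 mm, long ones at 0, 50 and 100, read at the sleeve's mouth). A spring pulls it back, so hold it steady on that mark and finish while still holding it, so that I can set a sample against the port; leave the other things on the bench where they are.

Things in the scene. Friction and masses are not known exactly. Their poses are not given: they have to be found in the camera images.
- spectro: spectrophotometer, a fixed light-grey case 280 mm deep, 240 wide, 203 high. Origin on the bench under the middle of its front face; x points into the case (the front looks along -x), z up. In front is a foot shelf 160 mm long, top 18 mm high. The port is in the front face at y -35, z 115 mm.
- sleeve_mouth (a point): middle of the black open end of the guide sleeve, a fixed square aluminium tube 34 mm thick, top 70 mm high, running out level from the front face along -x at y = 70 mm of the spectrophotometer; the mouth is 141 mm in front of the face, 53 mm up. The scale is read here. Axes as the spectrophotometer's.
- button_top (a point): centre of the top of the lock button, a dark round push button 23 mm across on top of the guide sleeve, 100 mm in front of the front face, 86 mm above the bench, standing 16 mm above the sleeve. It is pushed straight down 8 mm. The arm's grip stands 87 mm farther out in the same line.
- lock_button (a joint): how far the lock button is pushed down, in m: 0 up, 0.008 fully down. Its spring takes 1.4 N at first, 5 N fully down. The arm comes free at about 6 mm and springs out; from then on the button stays about 6 mm down by itself.
- grip (a point): point on the axis of the arm's upright grip, a black vertical round bar 22 mm across, 74 to 130 mm above the bench; the point is 110 mm up. It stands on the end block of the arm (34 x 44 mm, top 74 mm high), locked 187 mm in front of the front face at y = 70 mm, and can be taken from above. Axes as the spectrophotometer's; it moves with the arm.
- sample_arm (a joint): how far the arm is drawn out of its sleeve, in m (the scale reading): 0 closed and locked, at most 0.1, sliding level along -x of the spectrophotometer. Black lines on the steel rod every 10 mm; 0, 50 and 100 span the rod. Unlocked it springs out to about 18 mm; beyond that a spring pulls it back with 140 N/m (5.6 N at 60 mm).
- pad (a point): centre of the round white backing pad, 56 mm across, which covers the port when closed and moves with the arm. Its rod, 115 mm up, runs along x at y = -35 mm to a bracket 133 mm high, 187 mm in front of the face when locked; a cross bar 61 mm high joins the bracket to the grip's end block.
- tile: white calibration tile in a round black holder, 54 mm across, 12 mm high, lying on the foot shelf; origin at the centre of its underside; leave it alone
- pot_a: closed stainless-steel dye pot, 58 mm across, 126 mm high, standing on the bench; origin at the centre of its underside; leave it alone
- pot_b: second dye pot like pot_a, on the bench; leave it alone
- bottle_a: dark dye bottle with a screw cap, 70 mm across, 136 mm high, on the bench; origin at the centre of its underside; leave it alone
- bottle_b: dye bottle like bottle_a, on the bench; leave it alone
- bottle_c: larger dye bottle, 81 mm across, 156 mm high, on the bench; leave it alone
- timer: flat white kitchen-type timer, 62 x 62 mm, 20 mm high, lying on the bench; leave it alone

How it is judged (in metres and radians):
On the way, in this order (a step that is already met when the one before it is completed fails the run):
1. the lock button has been pushed down and the arm has sprung free of its lock (value of joint lock_button above 0.003 m and value of joint sample_arm above 0.005 m), for 0.1 s.
2. the arm is drawn out to the 60 mm mark and held by the gripper (value of joint sample_arm between 0.056 and 0.064 m and contact force between the fingers and sample_arm above 2 N), for 0.3 s.
At the end, for the whole second after the job is handed in: the sample arm stands at 60 mm on its scale (within 4 mm), at rest (below 10 mm/s), and the fingers hold it there against its spring (more than 2 N) (all of step 2 and velocity of joint sample_arm between -0.01 and 0.01 m/s); the arm keeps its last pose, push and grip.
It fails at once if a dye pot is pushed more than 30 mm away or knocked over (distance of any of pot_a, pot_b from where it was at the start of the episode above 0.03 m or angle between any of pot_a, pot_b's own z axis and vertical above 0.5 rad).
It fails at once if a dye bottle is pushed more than 30 mm away or knocked over (distance of any of bottle_a, bottle_b, bottle_c from where it was at the start of the episode above 0.03 m or angle between any of bottle_a, bottle_b, bottle_c's own z axis and vertical above 0.5 rad).
It fails at once if the calibration tile is pushed more than 30 mm away or knocked over (distance of tile from where it was at the start of the episode above 0.03 m).
It fails at once if the timer is pushed more than 30 mm away or knocked over (distance of timer from where it was at the start of the episode above 0.03 m).
It also fails if it takes over 48 s, if anything falls off the work surface, if the arm or the gripper's body presses on something with over 40 N, if the wrist force passes 120 N, or if a joint passes its speed limit or range.

## Working session

There is one attempt and no reset: what is moved stays moved. The work goes in short steps, Python scripts to look and compute and a shell command to move; the robot and the scene stay as the last step left them, time stands still between calls to the robot, and variables do not carry over. Pictures are saved under pics/ and viewed, at most 10 in all, crops included, and the job is handed in when it is done.

```bash
mkdir -p pics; python3 - <<'E'
from workcell import ctrl
import cv2
for n in("scene","top"):
    cv2.imwrite(f"pics/{n}0.png",ctrl.get_image(n)[:,:,::-1]); print(n,ctrl.camera_model(n))
o=ctrl.get_obs(); print({k:o[k] for k in("t","ee_pos","orientation","ft_force","width")})
E
```

```text
scene {'fx': 445.15819586772926, 'fy': 445.15819586772926, 'cx': 259.30978799652775, 'cy': 189.64367193733472, 'position': array([1099.70645783, -693.06127536,  926.96322872]), 'attitude': array([0.72286162, 0.28082629, 0.69862138])}
top {'fx': 476.1116959379276, 'fy': 476.1116959379276, 'cx': 258.3321410589919, 'cy': 187.5781631607619, 'position': array([ 399.36850435,  -93.34178347, 1075.5005633 ]), 'attitude': array([ 0.10378115, -0.14227748, -1.5502802 ])}
{'t': 0.1, 'ee_pos': array([ 241.3665928 , -575.9660032 ,  221.98782089]), 'orientation': array([-3.07865965e+00, -6.18895951e-01,  3.77570596e-04]), 'ft_force': array([-0.19787554,  0.12306786, -0.00866289]), 'width': 87.6407606792798}
```

View pics/scene0.png

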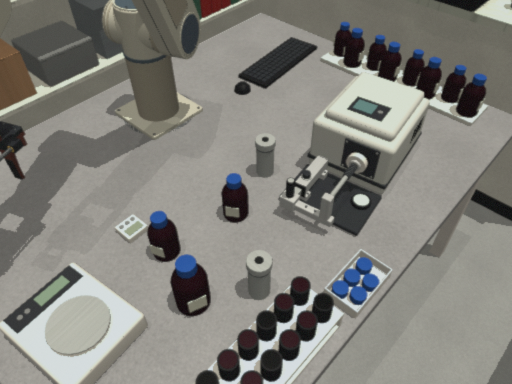

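View pics/top0.png

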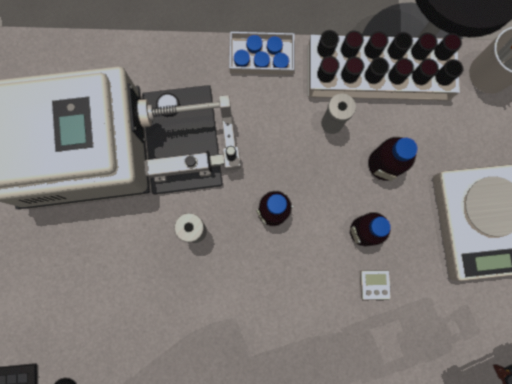

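The scene view shows the spectrophotometer at about (370,130), with its sleeve and grip near (300,190). In the top view the sleeve runs from (150,170) to (225,160), the button is at about (190,162) and the grip at (231,154). Pots stand at (190,228) and (341,107). Next I'll zoom in on both.

```bash
python3 - <<'E'
import cv2,numpy as np
a=cv2.imread("pics/scene0.png")[140:240,265:385]; b=cv2.imread("pics/top0.png")[85:185,135:255]
f=lambda i:cv2.resize(i,None,fx=6.6,fy=6,interpolation=cv2.INTER_CUBIC)
cv2.imwrite("pics/zs.png",cv2.resize(a,(720,600),interpolation=cv2.INTER_CUBIC));cv2.imwrite("pics/zt.png",cv2.resize(b,(720,600),interpolation=cv2.INTER_CUBIC))
E
```

```text
(no output)
```

View pics/zs.png

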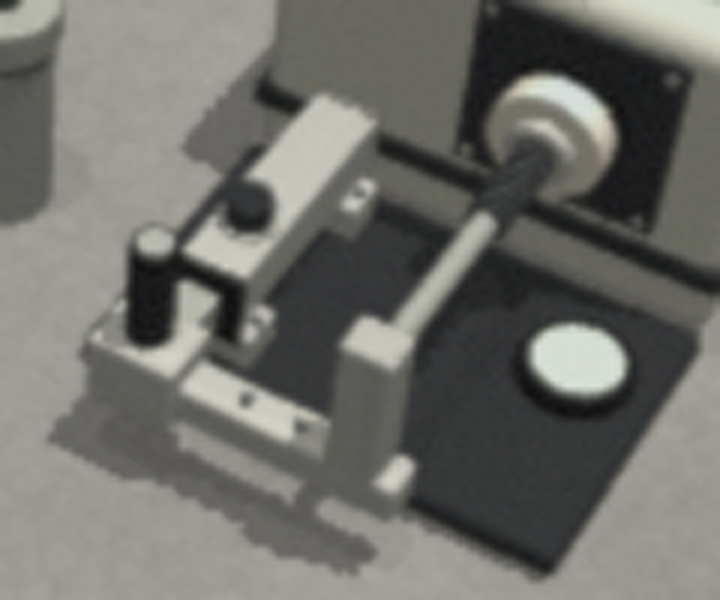

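View pics/zt.png

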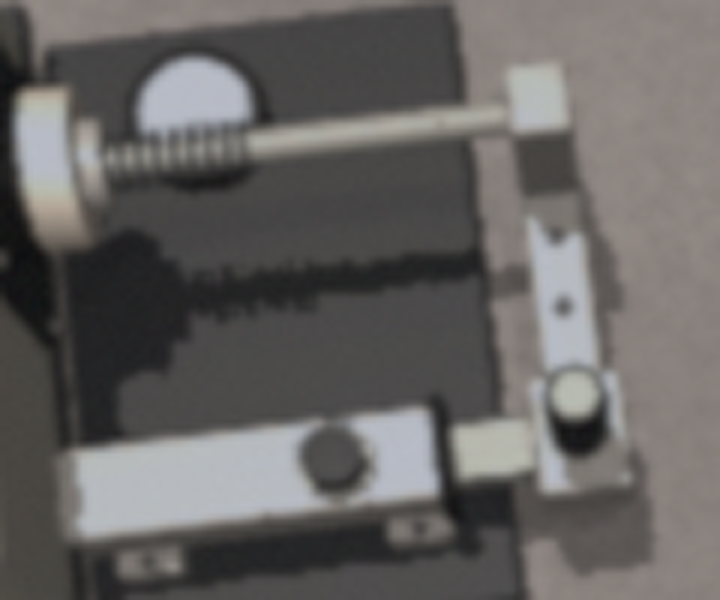

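The crops (6x) show, in zoom pixels: button top at (249,193) in scene and (331,455) in top; grip cap centre at (155,243) in scene and (577,393) in top. The arm is closed.

```bash
cat > h.py <<'E'
from workcell import ctrl
import numpy as np
from scipy.spatial.transform import Rotation as R
def ray(n,u,v):
    c=ctrl.camera_model(n); d=np.array([(u-c['cx'])/c['fx'],-(v-c['cy'])/c['fy'],-1])
    return c['position'],R.from_rotvec(c['attitude']).apply(d)
def plane(n,u,v,z):
    p,d=ray(n,u,v); return p+d*(z-p[2])/d[2]
def proj(n,P):
    c=ctrl.camera_model(n); q=R.from_rotvec(c['attitude']).inv().apply(np.array(P)-c['position'])
    return c['cx']+c['fx']*q[0]/-q[2], c['cy']-c['fy']*q[1]/-q[2]
def two(a,b):
    (p,d),(q,e)=ray("scene",*a),ray("top",*b)
    d=d/np.linalg.norm(d);e=e/np.linalg.norm(e)
    s=np.linalg.lstsq(np.c_[d,-e],q-p,rcond=None)[0]; A,B=p+s[0]*d,q+s[1]*e
    return (A+B)/2,np.linalg.norm(A-B)
E
python3 - <<'E'
from h import *
zs=lambda x,y:((x+.5)/6-.5+265,(y+.5)/6-.5+140)
zt=lambda x,y:((x+.5)/6-.5+135,(y+.5)/6-.5+85)
for nm,a,b,z in(("button",(249,193),(331,455),86),("grip",(155,243),(577,393),130),("bracket",(378,345),(538,97),133)):
    print(nm,two(zs(*a),zt(*b)),plane("scene",*zs(*a),z)[:2],plane("top",*zt(*b),z)[:2])
# sleeve top edges (z70) in top view
for p in((75,450),(435,407),(80,540),(440,500)): print(p,plane("top",*zt(*p),70)[:2])
for nm,(u,v),z in(("potA",(190,224),126),("bottle",(277,204),136)): print(nm,plane("top",u,v,z))
o=ctrl.get_obs(); print(R.from_rotvec(o['orientation']).as_matrix().round(3))
E
```

```text
button (array([612.20138273,  30.03933523,  86.39051855]), np.float64(1.6414446385969579)) [612.40873508  31.12391139] [611.70128289  29.47899161]
grip (array([626.29207117, -57.45061927, 129.5111469 ]), np.float64(2.133552622814056)) [627.17215026 -56.90943286] [625.4203395  -58.24956277]
bracket (array([730.41410105, -41.73691466, 129.50041323]), np.float64(1.574464788218027)) [732.45470595 -43.87322923] [728.59823739 -42.48950054]
(75, 450) [615.08753419 122.7502132 ]
(435, 407) [633.52750623  -5.14527271]
(80, 540) [582.42239349 119.30546439]
(440, 500) [599.49129393  -8.0101066 ]
potA [474.04679396  19.19507121 126.        ]
bottle [ 515.98110471 -153.0004351   136.        ]
[[ 0.922  0.386 -0.001]
 [ 0.386 -0.922  0.001]
 [ 0.    -0.001 -1.   ]]
```

```bash
cat > go.py <<'E'
import sys
from h import *
def go(*t):
    o=ctrl.get_obs(); M=R.from_rotvec(o['orientation'])
    o_=np.array([.146,-.989,0]);o_/=np.linalg.norm(o_); z=np.array([0,0,-1.]); D=R.from_matrix(np.c_[np.cross(o_,z),o_,z])
    print('t',o['t'],'tcp',o['ee_pos'].round(1),'F',o['ft_force'].round(2),'w',round(o['width'],1),'g',o['grasp_force'])
    print('shift',M.inv().apply(np.array(t)-o['ee_pos']).round(1),'rot',(M.inv()*D).as_rotvec().round(3))
go(*map(float,sys.argv[1:]))
E
python3 go.py 612 30 200
```

```text
t 0.1 tcp [ 241.4 -576.   222. ] F [-0.2   0.12 -0.01] w 87.6 g 0.0
shift [ 576.  -415.6   22.6] rot [-0.001  0.     0.25 ]
```

```bash
python3 -m inch '[{"xyz":[10,-7,0],"rot":[0,0,0.01]},{"xyz":[30,-22,0],"rot":[0,0,0.03]},{"xyz":[60,-43,0],"rot":[0,0,0.05]},{"xyz":[90,-65,0],"rot":[0,0,0.07]},{"xyz":[120,-87,0],"rot":[0,0,0.09]},{"xyz":[150,-108,0],"rot":[0,0,0.11]},{"xyz":[180,-130,0],"rot":[0,0,0.13]},{"xyz":[210,-152,0],"rot":[0,0,0.15]},{"xyz":[240,-173,0],"rot":[0,0,0.17]},{"xyz":[270,-195,0],"rot":[0,0,0.19]},{"xyz":[300,-216,0],"rot":[0,0,0.21]},{"xyz":[320,-231,0],"rot":[0,0,0.25]}]' 255; python3 go.py 612 30 200
```

```text
t: 1.1
ee_pos: [448.4, -237.1, 222.5]
orientation: [-3.133, -0.231, 0.0]
ft_force: [0.1, -1.4, 0.5]
width: 11.2
grasp_force: 0.0
t 1.1 tcp [ 448.4 -237.1  222.5] F [ 0.08 -1.43  0.46] w 11.2 g 0.0
shift [ 201.  -240.3   22.7] rot [-0.001 -0.     0.   ]
```

```bash
python3 -m inch '[{"xyz":[12,-15,0],"rot":[0,0,0]},{"xyz":[32,-39,0],"rot":[0,0,0]},{"xyz":[54,-65,0],"rot":[0,0,0]},{"xyz":[76,-91,0],"rot":[0,0,0]},{"xyz":[98,-117,0],"rot":[0,0,0]},{"xyz":[120,-143,0],"rot":[0,0,5]},{"xyz":[142,-169,0],"rot":[0,0,0]},{"xyz":[164,-195,5],"rot":[0,0,0]},{"xyz":[184,-219,12],"rot":[0,0,0]},{"xyz":[196,-234,18],"rot":[0,0,0]},{"xyz":[201,-240,23],"rot":[0,0,0]},{"xyz":[201,-240,23],"rot":[0,0,0]}]'; python3 go.py 612 30 100
```

```text
t: 2.1
ee_pos: [610.8, 28.4, 198.1]
orientation: [-3.133, -0.234, 0.004]
ft_force: [-0.6, -0.4, -0.2]
width: 0.4
grasp_force: 0.0
t 2.1 tcp [610.8  28.4 198.1] F [-0.63 -0.38 -0.2 ] w 0.4 g 0.0
shift [ 1.7 -1.4 98.1] rot [-0.     0.002  0.002]
```

One row had a mistyped turn of 5. The speed limit clipped it and later rows corrected it, so the pose is fine. Next I'll descend above the button.

```bash
python3 -m inch '[{"xyz":[1,-1,8],"rot":[0,0,0]},{"xyz":[2,-1.5,22],"rot":[0,0,0]},{"xyz":[2,-1.5,38],"rot":[0,0,0]},{"xyz":[2,-1.5,54],"rot":[0,0,0]},{"xyz":[2,-1.5,70],"rot":[0,0,0]},{"xyz":[2,-1.5,84],"rot":[0,0,0]},{"xyz":[2,-1.5,93],"rot":[0,0,0]},{"xyz":[2,-1.5,98],"rot":[0,0,0]},{"xyz":[2,-1.5,98],"rot":[0,0,0]},{"xyz":[2,-1.5,98],"rot":[0,0,0]}]'; python3 go.py 612 30 78
python3 - <<'E'
from workcell import ctrl
import cv2,numpy as np
a=ctrl.get_image("scene")[120:240,245:365,::-1]; b=ctrl.get_image("top")[75:195,135:255,::-1]
cv2.imwrite("pics/c1.png",cv2.resize(np.hstack([a,b]),(800,400),interpolation=cv2.INTER_CUBIC))
E
```

```text
t: 2.93
ee_pos: [613.0, 28.4, 102.0]
orientation: [3.133, 0.229, 0.0]
ft_force: [0.9, 0.9, 0.2]
width: 0.7
grasp_force: 0.0
t 2.9333 tcp [613.   28.4 102. ] F [0.94 0.92 0.18] w 0.7 g 0.0
shift [-0.7 -1.8 24. ] rot [ 0. -0. -0.]
```

View pics/c1.png

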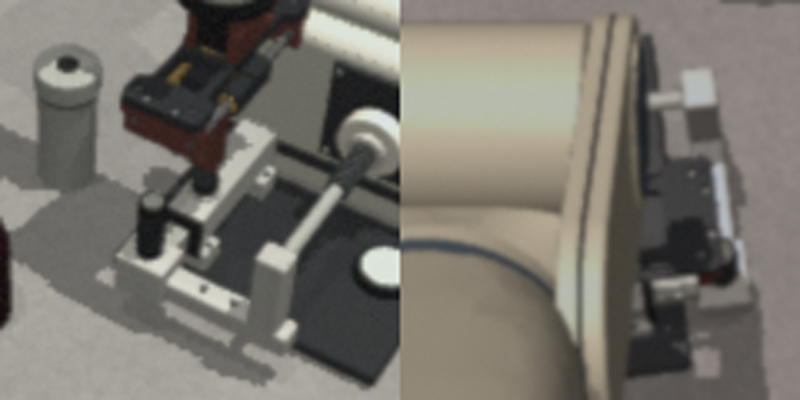

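The shut fingers are right over the button (left panel, about (205,175)), and the gripper body is clear of the grip. I'll press straight down.

```bash
python3 -m inch '[{"xyz":[-0.5,-1,5],"rot":[0,0,0]},{"xyz":[-0.5,-1,11],"rot":[0,0,0]},{"xyz":[-0.5,-1,15],"rot":[0,0,0]},{"xyz":[-0.5,-1,17],"rot":[0,0,0]},{"xyz":[-0.5,-1,19],"rot":[0,0,0]},{"xyz":[-0.5,-1,20.5],"rot":[0,0,0]},{"xyz":[-0.5,-1,22],"rot":[0,0,0]},{"xyz":[-0.5,-1,23],"rot":[0,0,0]},{"xyz":[-0.5,-1,23],"rot":[0,0,0]},{"xyz":[-0.5,-1,23],"rot":[0,0,0]}]'; python3 go.py 612 30 78
python3 - <<'E'
from workcell import ctrl
import cv2,numpy as np
a=ctrl.get_image("scene")[140:240,265:385,::-1]
cv2.imwrite("pics/c2.png",cv2.resize(a,(720,600),interpolation=cv2.INTER_CUBIC))
E
```

```text
t: 3.87
ee_pos: [612.2, 29.9, 78.7]
orientation: [-3.133, -0.23, 0.0]
ft_force: [-1.7, 0.6, 4.6]
width: 0.5
grasp_force: 2.2
t 3.8667 tcp [612.2  29.9  78.7] F [-1.66  0.57  4.63] w 0.5 g 2.2116192046087235
shift [-0.2 -0.2  0.7] rot [-0.  0.  0.]
```

View pics/c2.png

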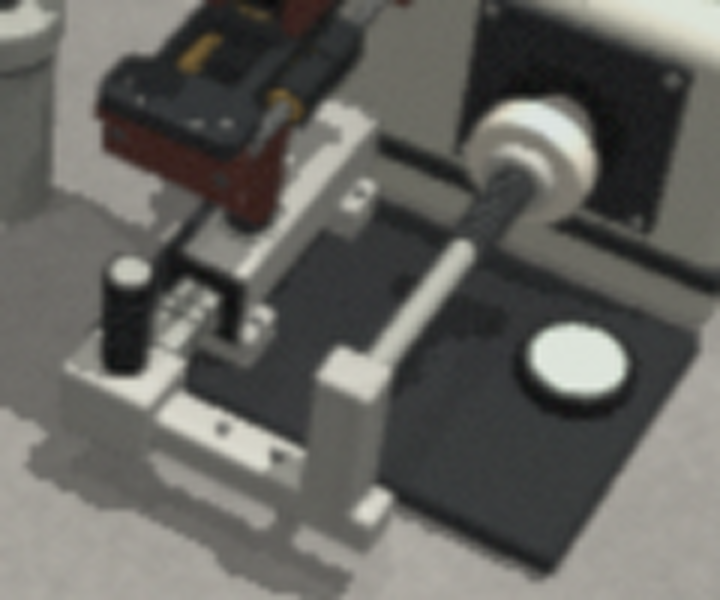

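The arm has sprung free: the pad is off the port and scale lines show at about (190,300). The grip cap is now at zoom pixel (130,270). I'll raise the tool first and work out where the grip is.

```bash
python3 -m inch '[{"xyz":[0,0,-5],"rot":[0,0,0]},{"xyz":[0,0,-18],"rot":[0,0,0]},{"xyz":[0,0,-34],"rot":[0,0,0]},{"xyz":[0,0,-50],"rot":[0,0,0]},{"xyz":[0,0,-66],"rot":[0,0,0]},{"xyz":[0,0,-76],"rot":[0,0,0]},{"xyz":[0,0,-80],"rot":[0,0,0]},{"xyz":[0,0,-80],"rot":[0,0,0]}]' 0; python3 - <<'E'
from h import *
zs=lambda x,y:((x+.5)/6-.5+265,(y+.5)/6-.5+140)
for p in((155,243),(130,270)): print(plane("scene",*zs(*p),130))
E
python3 go.py 629 -75 158
```

```text
t: 4.58
ee_pos: [613.0, 29.8, 160.1]
orientation: [3.133, 0.23, 0.004]
ft_force: [-0.3, 1.1, -0.2]
width: 50.0
grasp_force: 0.0
[627.17215026 -56.90943286 130.        ]
[629.48656882 -76.07561002 130.        ]
t 4.5833 tcp [613.   29.8 160.1] F [-0.33  1.13 -0.16] w 50.0 g 0.0
shift [  0.5 106.    2.1] rot [ 0.    -0.002  0.   ]
```

```bash
python3 -m inch '[{"xyz":[0,6,0],"rot":[0,0,0]},{"xyz":[0,20,0],"rot":[0,0,0]},{"xyz":[0,38,0],"rot":[0,0,0]},{"xyz":[0,56,0],"rot":[0,0,0]},{"xyz":[0,74,0],"rot":[0,0,0]},{"xyz":[0,90,0],"rot":[0,0,0]},{"xyz":[0,101,0],"rot":[0,0,0]},{"xyz":[0,107,0],"rot":[0,0,0]},{"xyz":[0,107,0],"rot":[0,0,0]},{"xyz":[0,107,0],"rot":[0,0,0]}]' 0; python3 go.py 629 -76 85
```

```text
t: 5.42
ee_pos: [627.7, -76.1, 158.4]
orientation: [-3.133, -0.229, 0.001]
ft_force: [0.4, -0.3, -0.2]
width: 87.8
grasp_force: 0.0
t 5.4167 tcp [627.7 -76.1 158.4] F [ 0.43 -0.31 -0.19] w 87.8 g 0.0
shift [ 1.3  0.1 73.4] rot [-0.  0. -0.]
```

```bash
python3 -m inch '[{"xyz":[1,0,5],"rot":[0,0,0]},{"xyz":[1,0,16],"rot":[0,0,0]},{"xyz":[1,0,30],"rot":[0,0,0]},{"xyz":[1,0,44],"rot":[0,0,0]},{"xyz":[1,0,57],"rot":[0,0,0]},{"xyz":[1,0,67],"rot":[0,0,0]},{"xyz":[1,0,72],"rot":[0,0,0]},{"xyz":[1,0,73],"rot":[0,0,0]},{"xyz":[1,0,73],"rot":[0,0,0]},{"xyz":[1,0,73],"rot":[0,0,0]}]' 0; python3 go.py 629 -76 85
python3 - <<'E'
from workcell import ctrl
import cv2,numpy as np
a=ctrl.get_image("scene")[140:240,265:385,::-1]
cv2.imwrite("pics/c3.png",cv2.resize(a,(720,600),interpolation=cv2.INTER_CUBIC))
E
```

```text
t: 6.25
ee_pos: [629.4, -75.9, 86.2]
orientation: [3.133, 0.23, 0.001]
ft_force: [1.0, 0.9, -0.5]
width: 87.7
grasp_force: 0.0
t 6.25 tcp [629.4 -75.9  86.2] F [ 1.03  0.88 -0.49] w 87.7 g 0.0
shift [-0.4  0.   1.2] rot [ 0.    -0.001  0.   ]
```

View pics/c3.png

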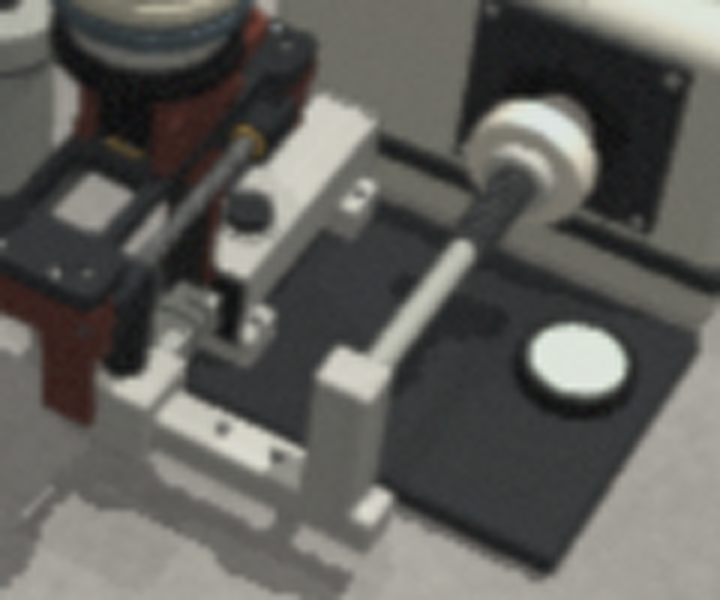

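The open fingers straddle the grip: one is in front at about (70,360), one behind at about (190,230), with the grip at (130,310) between them. Closing now.

```bash
python3 -m inch '[{"xyz":[0,0,0],"rot":[0,0,0]},{"xyz":[0,0,0],"rot":[0,0,0]},{"xyz":[0,0,0],"rot":[0,0,0]},{"xyz":[0,0,0],"rot":[0,0,0]},{"xyz":[0,0,0],"rot":[0,0,0]},{"xyz":[0,0,0],"rot":[0,0,0]},{"xyz":[0,0,0],"rot":[0,0,0]},{"xyz":[0,0,0],"rot":[0,0,0]},{"xyz":[0,0,0],"rot":[0,0,0]},{"xyz":[0,0,0],"rot":[0,0,0]},{"xyz":[0,0,0],"rot":[0,0,0]},{"xyz":[0,0,0],"rot":[0,0,0]}]' 255; python3 go.py 629 -76 85
python3 - <<'E'
from workcell import ctrl
import cv2
cv2.imwrite("pics/before.png",ctrl.get_image("scene")[:,:,::-1])
E
```

```text
t: 7.3
ee_pos: [628.9, -76.0, 85.7]
orientation: [3.133, 0.23, -0.0]
ft_force: [-0.4, -1.2, -1.1]
width: 21.4
grasp_force: 30.0
t 7.3 tcp [628.9 -76.   85.7] F [-0.36 -1.19 -1.06] w 21.4 g 29.999914169311523
shift [0.1 0.  0.7] rot [0. 0. 0.]
```

```bash
python3 -m inch '[{"xyz":[0,2,0],"rot":[0,0,0]},{"xyz":[0,6,0],"rot":[0,0,0]},{"xyz":[0,11,0],"rot":[0,0,0]},{"xyz":[0,16,0],"rot":[0,0,0]},{"xyz":[0,21,0],"rot":[0,0,0]},{"xyz":[0,26,0],"rot":[0,0,0]},{"xyz":[0,31,0],"rot":[0,0,0]},{"xyz":[0,36,0],"rot":[0,0,0]},{"xyz":[0,39,0],"rot":[0,0,0]},{"xyz":[0,41,0],"rot":[0,0,0]},{"xyz":[0,41,0],"rot":[0,0,0]},{"xyz":[0,41,0],"rot":[0,0,0]}]'; python3 go.py 629 -76 85
python3 - <<'E'
from workcell import ctrl
import cv2,numpy as np
a=np.mean([ctrl.get_image("scene") for _ in range(6)],0).astype('uint8')[:,:,::-1]
cv2.imwrite("pics/after.png",a)
cv2.imwrite("pics/c4.png",cv2.resize(a[165:225,265:345],(800,600),interpolation=cv2.INTER_CUBIC))
E
```

```text
t: 8.35
ee_pos: [634.9, -116.5, 85.6]
orientation: [-3.132, -0.23, 0.0]
ft_force: [0.6, 4.7, 0.4]
width: 21.6
grasp_force: 30.0
t 8.35 tcp [ 634.9 -116.5   85.6] F [0.63 4.69 0.37] w 21.6 g 30.000357627868652
shift [  0.1 -40.9   0.7] rot [-0.001  0.    -0.   ]
```

View pics/c4.png

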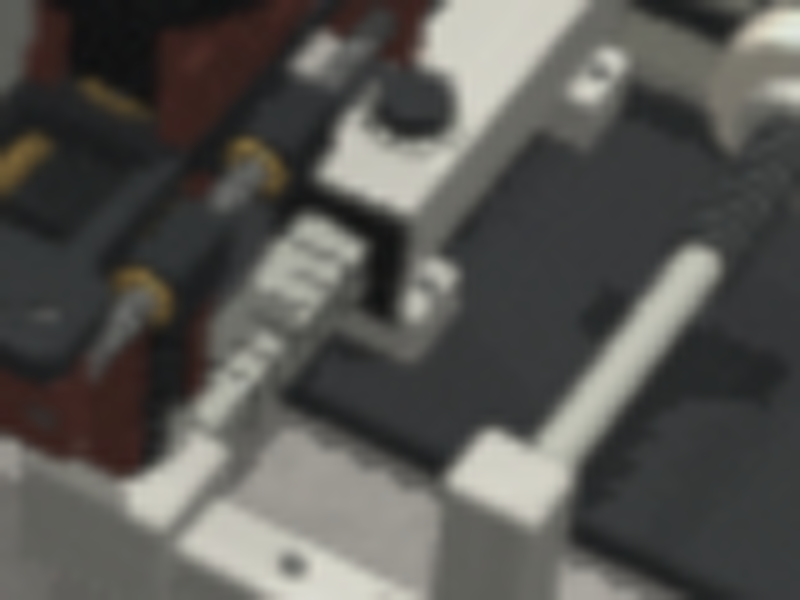

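The grip holds, and the rod is drawn well out, with a long line near (285,315) and shorter ones beyond it toward the mouth. To check the reading, I'll measure how far the bracket has moved since the locked picture, and project where each scale line should fall.

```bash
python3 - <<'E'
from h import *
import cv2
I={k:cv2.imread(f"pics/{f}.png",0) for k,f in(("0","scene0"),("b","before"),("a","after"))}
o=np.array([.146,-.989,0]);o/=np.linalg.norm(o)
ub=lambda P:np.array(P)
# bracket corners (zoom px in zs.png): top-left, top-right, bottom-front of top
p0=np.array([[(x+.5)/6-.5+265,(y+.5)/6-.5+140] for x,y in((363,320),(413,345),(343,352),(395,368),(378,345))],np.float32).reshape(-1,1,2)
W0=[plane("scene",*p[0],133) for p in p0]
for k,g in(("b",19),("a",60)):
    init=np.array([proj("scene",w+g*o) for w in W0],np.float32).reshape(-1,1,2)
    q,st,er=cv2.calcOpticalFlowPyrLK(I["0"],I[k],p0,init.copy(),winSize=(11,11),maxLevel=0,flags=cv2.OPTFLOW_USE_INITIAL_FLOW)
    d=np.array([plane("scene",*x[0],133)-w for x,w in zip(q,W0)])
    print(k,st.ravel(),er.ravel().round(1),"along",(d@o).round(1),"angle",np.degrees(np.arctan2(d[:,0],-d[:,1])).round(1))
F=np.mean([(ctrl.get_image("top"),ctrl.get_obs()['ft_force'])[1] for _ in range(20)],0); print("F",F.round(2),F@o)
B=np.array([612.,30,0]); 
for z in(61,64): print(z,[tuple(np.round((np.array(proj("scene",B+(41+s)*o+[0,0,z]))-[265,165])*10+4.5).astype(int)) for s in(0,10,20,30,40,50,60)])
im=cv2.imread("pics/after.png")[182:217,280:305]
cv2.imwrite("pics/c5.png",cv2.resize(im,(425,595),interpolation=cv2.INTER_CUBIC))
E
```

```text
b [1 1 1 1 1] [4.4 5.5 3.3 4.5 9.3] along [19.3 19.2 19.7 19.8 19.3] angle [6.7 8.9 6.8 9.9 7.6]
a [1 1 1 1 1] [ 6.9  7.5 34.  12.3 13.7] along [60.2 59.7 61.5 60.3 59.9] angle [7.8 8.5 7.1 9.3 8.1]
F [-0.05  5.13  0.36] -5.081802508186367
61 [(np.int64(329), np.int64(229)), (np.int64(310), np.int64(251)), (np.int64(291), np.int64(274)), (np.int64(272), np.int64(296)), (np.int64(252), np.int64(320)), (np.int64(233), np.int64(343)), (np.int64(213), np.int64(366))]
64 [(np.int64(330), np.int64(221)), (np.int64(311), np.int64(243)), (np.int64(292), np.int64(266)), (np.int64(273), np.int64(289)), (np.int64(253), np.int64(312)), (np.int64(233), np.int64(335)), (np.int64(213), np.int64(359))]
```

View pics/c5.png

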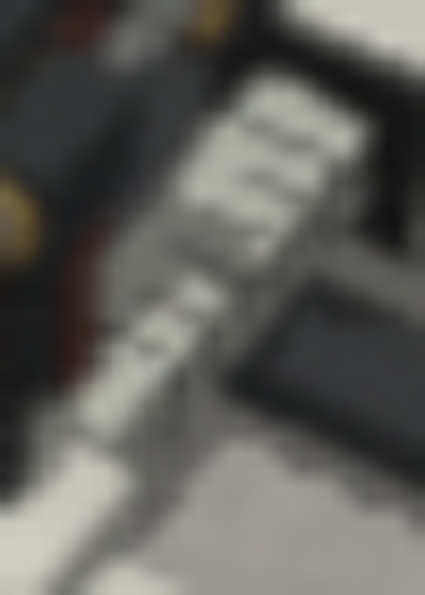

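Everything agrees on 60 mm. The bracket has moved 60.2 mm, the long 50 line (crop (270,130)) lies 10 mm outside the mouth where 60 predicts it, and the pull is about 5.1 N. It has held steady through the last 20 pictures, so I'll hand it in.

```bash
python3 go.py 629 -76 85; python3 -c "
from workcell import ctrl
print(ctrl.close_job())"
```

```text
t 9.65 tcp [ 634.9 -116.5   85.6] F [-0.24  5.02  0.71] w 21.5 g 30.00030755996704
shift [  0.1 -40.9   0.7] rot [-0.001  0.    -0.   ]
the job is handed in; nothing more can be done
None
```

I unlocked the sample arm, drew it out to the 60 mm line (measured at about 60 mm) and handed the job in with the gripper still holding it steady at 30 N; the hand-in returned no verdict.

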